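# Hook the toolbox lid shut

## Task

The red toolbox lid is freshly painted and must not be touched by the gripper or the arm: pick up the yellow-handled hook rod, slip its prong through the steel pull eye on the lid's edge and, with the prong in the eye, gently swing the lid down until it is fully shut. How far the eye is screwed out of the lid differs each time, so feel for it, never force it and do not let the lid slam. Then lay the rod flat back on the cork mat, let go of it, and leave the other engine parts where they are.

Things in the scene. Friction and masses are not known exactly. Their poses are not given: they have to be found in the camera images.
- rod_grip (a point): Grip point and about the centre of mass of the loose hook rod (0.16 kg): half-way up its yellow handle, a bar 110 long (x), 20 wide (y), 26 high (z), lying flat at the start. The handle reaches 25 ahead (+x, towards the hook) and 85 behind. A steel shank, 8 diameter, runs on level to 140 ahead of this point and there bends square to +y into the prong. z up.
- rod_prong (a point): Middle of the prong: a straight steel pin, 6 diameter, 34 long, leaving the shank's front end square to the side (the rod's +y); its free flat end reaches 17 past this point. It lies 140 ahead (x) and 17 to the side (y) of rod_grip, at the same height. Axes as rod_grip.
- hinge_mid (a point): Middle of the lid's hinge axis, on the far upper rim of the fixed blue steel toolbox, 113.5 above the desk. The box is 150 deep (x), 260 wide (y), 110 high; its place and yaw vary. Axes of the box: y along the hinge, -x out of its front (robot side), z up.
- eye_mount (a point): Middle of the lid's free edge, 150 from the hinge; red plate 150 x 260 x 6. Axes turn with the lid: -x away from the hinge in its plane, y along the hinge. The rigid steel eye, a flat ring of 12 inner and 24 outer diameter, 6 thick, its hole along y, sits on a boss 20 thick: its centre is on this point's -x axis, 16 to 56 out; this differs each time, is not measured, stays fixed.
- lid (a joint): Opening angle of the lid in rad: 0 fully shut (a hard stop, lid level and eye_mount towards the robot), about 1.57 upright. It starts at 1.25 to 1.5. A friction stay of about 0.5 N m keeps the lid wherever it is left; some 1 to 3 N on the eye moves it.
- mat: Cork mat, 300 (x) by 140 (y) by 3 thick, fixed on the desk; origin at the centre of its underside. The rod lies on it at the start, its handle on the mat.
- conn_rod: Brass connecting rod lying on the desk, about 97 long (x), 28 wide, 10 high; origin near its middle on the underside. Leave alone.
- wheel: Knurled brass regulator wheel, 54 diameter, 14 high; origin at the centre of its underside. Leave alone.
- cover: Cast aluminium cylinder cover, stepped disc of 56 diameter, 13 high; origin at the centre of its underside. Leave alone.
- deflector: Black plastic smoke deflector, a plate 75 long (x) and 50 high standing on a foot 22 wide (towards its +y); origin on the underside of the plate. Leave alone.
There are look-alikes about, which are no part of the job. There is more than one size of the part that bears rod_grip; the job needs the smaller.

How it is judged:
On the way, in this order (a step that is already met when the one before it is completed fails the run):
1. the rod is lifted clear of the mat (height (world z) of rod_grip above 0.07 m and contact force between the fingers and rod above 1 N), for 0.2 s.
2. the prong, in the eye, has started the lid down (x of rod_prong in the frame of eye_mount between -0.062 and -0.01 m and z of rod_prong in the frame of eye_mount between -0.006 and 0.006 m and y of rod_prong in the frame of eye_mount between -0.017 and 0.017 m and value of joint lid between 0.7 and 1.2 rad and contact force between rod and lid above 0.3 N), for 0.05 s.
3. the prong, in the eye, has drawn the lid more than half-way down (x of rod_prong in the frame of eye_mount between -0.062 and -0.01 m and z of rod_prong in the frame of eye_mount between -0.006 and 0.006 m and y of rod_prong in the frame of eye_mount between -0.017 and 0.017 m and value of joint lid between 0.1 and 0.7 rad and contact force between rod and lid above 0.3 N), for 0.05 s.
4. the lid is fully shut with the prong in the eye (x of rod_prong in the frame of eye_mount between -0.062 and -0.01 m and z of rod_prong in the frame of eye_mount between -0.006 and 0.006 m and y of rod_prong in the frame of eye_mount between -0.017 and 0.017 m and value of joint lid below 0.02 rad), for 0.05 s.
At the end, for the whole second after the job is handed in: The lid is shut to within 0.02 rad; the rod lies at rest on the mat, let go, flat to within 0.1 rad as it lay at the start, with its grip point over the mat and less than 25 mm above the desk, clear of the lid (value of joint lid below 0.02 rad and x of rod_grip in the frame of mat between -0.15 and 0.15 m and y of rod_grip in the frame of mat between -0.07 and 0.07 m and height (world z) of rod_grip below 0.025 m and angle between rod_grip's own z axis and vertical below 0.1 rad and linear speed of rod below 0.02 m/s and contact force between the fingers and rod below 0.1 N and contact force between rod and lid below 0.1 N); the robot touches nothing.
It fails at once if the gripper or arm touches the painted lid or its eye (contact force between any of the fingers, the arm and lid above 0.5 N).
It fails at once if the rod and the lid or eye press on each other with more than 20 N (contact force between rod and lid above 20 N).
It fails at once if the lid is slammed (faster than 2.5 rad/s) (velocity of joint lid below -2.5 rad/s).
It fails at once if one of the four other engine parts is moved more than 20 mm (distance of any of conn_rod, wheel, cover, deflector from where it was at the start of the episode above 0.02 m).
It also fails if it takes over 58 s, if anything falls off the work surface, if the arm or the gripper's body presses on something with over 40 N, if the wrist force passes 120 N, or if a joint passes its speed limit or range.

## Robot

A 6-joint arm with a two-finger parallel gripper is mounted at the origin on the work surface. World frame = base frame: x ahead of the robot, y to its left, z up, the work surface at z = 0. Lengths are in m, angles in rad, forces in N, time in s.
With the tool pointing down it reaches from about 0.325 to 0.775 m from the base axis. Payload 5.5 kg.
Tool frame: the origin (TCP) lies at the very end of the fingers, on their centre line; the grasp point (between the pads) lies 19 mm behind it; z points along the fingers, y is the line along which they close (so a half turn about z gives the same grasp; the last joint's range is limited). The gripper opens to 88 mm and grips with 3 to 60 N. Pads are 20 mm wide; open, the fingers measure 115 mm over their backs; the gripper's body (75 mm by 178 mm) begins 61 mm behind the grasp point.
Start: joints at [1.23, 0.091, 1.231, -0, 1.82, -0.057], TCP at [0.168, 0.576, 0.223] pointing down, gripper open.
Joint ranges: [-2.87, 2.87], [-0.86, 2.18], [0.17, 2.46], [-1.51, 4.65], [0.06, 2.69], [-2.65, 2.65]. Speed limits (rad/s): [2.57, 2.57, 3.01, 3.14, 3.14, 3.14].

## Interface

Orientations are given as [roll, pitch, yaw] about the fixed x, y, z axes, in that order (R = Rz(yaw) Ry(pitch) Rx(roll)).
In Python, from workcell import bot, cams gives the robot as it stands. Calls block until the motion is done:
- bot.movep(position, orientation): joint-space move of the TCP to a pose.
- bot.move_straight(position, rot=None, v=0.15): straight line of the TCP; rot=None keeps the orientation; v is the mean speed in m/s.
- bot.set_joints(angles): joint-space move.
- bot.gripper_to(opening, strength=None): finger opening in m; strength is the grip in N (None keeps the last); returns when the fingers have stopped.
- bot.dwell(seconds).
- bot.solve_ik(position, orientation): joint angles nearest the present ones, or None.
- bot.state(): the state.
- cams.snapshot(name): name is "scene" or "top" or "wrist"; returns a dict with "frame" (384x512x3 uint8, blue, green, red), "range_z" (384x512 float32, m along the optical axis (not along the pixel's ray), 0 where there is no reading), "fx", "fy", "cx", "cy" (pixels), "origin" and "rotation" of the camera in the world. Camera axes: x right, y down, z forward; pixel columns grow to the right and rows downward; lengths in m; the calibration is good to about 2 mm. A picture is of the moment at which its call begins.
A pose or a line that the arm cannot do raises bot.MotionError and nothing moves.
- bot.close_job(): hands the job in; it is judged then, once.
The state is a dict: "time": time; "q": joint angles; "joint_velocities": joint speeds; "joint_torque": joint torques, N m; "tcp_pos": TCP position; "ee_rot": TCP orientation; "ft_force": force on the tool from outside, world axes, zero at the start; "wrist_torque": the same for the moment, N m; "finger_gap": finger opening in m; "gripper_force": force on a finger pad.
Only numpy, scipy, OpenCV 4.12 (cv2) and the standard library are available. Lean on these libraries where they do the work, as an engineer would, in place of code of your own. Each camera call takes 0.05 s, during which the arm holds its last target. There are 200 camera calls.

## Working session

There is one attempt and no reset: what is moved stays moved. The work goes in short steps, each a Python script; the robot and the scene stay as the last script left them, time stands still between calls to the robot, and variables do not carry over. Pictures are saved under pics/ and viewed, at most 10 in all, crops included, and the job is handed in when it is done.

```bash
ls; mkdir -p pics; python3 - <<'E'
from workcell import bot,cams
import cv2,numpy as np,pickle
d={}
for n in("scene","top","wrist"):
    s=cams.snapshot(n);d[n]=s;cv2.imwrite(f"pics/{n}0.png",s["frame"]);print(n,s["origin"],np.round(s["rotation"],3).tolist(),s["fx"],s["cx"],s["cy"])
pickle.dump(d,open("d0.pkl","wb"))
im=np.hstack([cv2.resize(d[n]["frame"],(400,300)) for n in("scene","wrist")])
cv2.imwrite("pics/a.png",im)
cv2.imwrite("pics/top_big.png",cv2.resize(d["top"]["frame"],(800,600)))
print(bot.state())
E
```

```text
pics
scene [ 1.31416377 -0.54917523  0.87948715] [-2.212, 0.011, 1.007] 363.73005891761403 257.7606267641954 191.62163472728602
top [ 0.25602028 -0.0048093   1.34361414] [-3.009, -0.024, -1.542] 436.57365584330057 265.43484260238944 188.22984424725334
wrist [0.09464011 0.59876562 0.38424963] [2.857, 0.001, 1.288] 310.6700335961651 251.80014116837836 195.81631146992262
{'time': 0.15, 'q': array([ 1.23031336e+00,  9.16804405e-02,  1.23162134e+00, -2.16621873e-06,
        1.81978650e+00, -5.67027229e-02]), 'joint_velocities': array([ 1.08046172e-03, -3.97392141e-03, -3.33276580e-03, -4.77530700e-04,
       -1.91118445e-03, -1.55371257e-06]), 'joint_torque': array([ 1.63244025e-03, -4.47045851e+01, -4.06907737e+01,  6.98712654e-02,
        2.75596243e-02, -8.88053228e-05]), 'tcp_pos': array([0.16792055, 0.57578823, 0.22176308]), 'ee_rot': array([-3.14009931e+00, -8.26637772e-05,  2.85781182e+00]), 'ft_force': array([ 0.31674849, -0.56350634, -1.32698146]), 'wrist_torque': array([-0.03306845, -0.03336119,  0.01731013]), 'gripper_force': 0.0, 'finger_gap': 0.0877599464682932}
```

View pics/top_big.png

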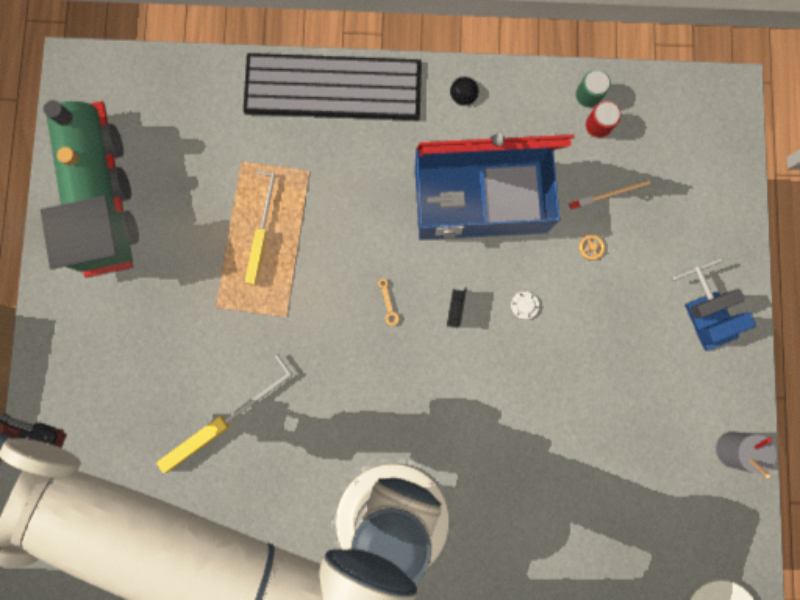

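View pics/a.png

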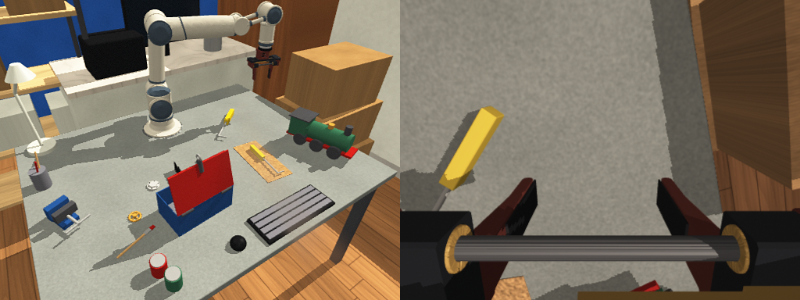

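The small yellow rod is on the mat: handle (262,230)–(250,283), prong near (265,173). The yellow rod at (195,445) is larger and off the mat, so it is the look-alike. The box is at (487,190), with the lid upright and its eye near (500,138). I'll confirm with a crop and measure.

```bash
cat > h.py <<'E'
import numpy as np,cv2
from scipy.spatial.transform import Rotation as Ro
def cloud(s):
    v,u=np.mgrid[:384,:512];z=s["range_z"]
    p=np.stack([(u-s["cx"])/s["fx"]*z,(v-s["cy"])/s["fy"]*z,z],-1)
    R=np.array(s["rotation"]);R=R if R.shape==(3,3) else Ro.from_euler('xyz',R).as_matrix()
    P=p@R.T+s["origin"];P[z==0]=np.nan
    return P
def hsv(s): return cv2.cvtColor(s["frame"],cv2.COLOR_BGR2HSV)
def rect(P):
    (c,wh,a)=cv2.minAreaRect(P[:,:2].astype(np.float32)*1000);return np.round(c,1),np.round(wh,1),round(a,2)
E
python3 - <<'E'
from h import *
import pickle
d=pickle.load(open("d0.pkl","rb"))
s=d["top"];P=cloud(s);H=hsv(s);h,S,V=cv2.split(H)
yl=(h>22)&(h<34)&(S>140)&(V>120)
n,l,st,c=cv2.connectedComponentsWithStats(yl.astype(np.uint8))
for i in range(1,n):
    if st[i,4]>80:
        Q=P[l==i];print("yellow",st[i],c[i],rect(Q),np.nanpercentile(Q[:,2],[10,50,90]))
# mat
cork=(h>8)&(h<22)&(S>70)&(P[...,2]<.012)&(P[...,1]>.05)&(P[...,1]<.5)&(P[...,0]>.2)&(P[...,0]<.75)
n,l,st,c=cv2.connectedComponentsWithStats(cork.astype(np.uint8));i=1+st[1:,4].argmax();print("mat",rect(P[l==i]),np.nanmedian(P[l==i][:,2]))
bl=(h>100)&(h<125)&(S>120)&(P[...,2]>.1)&(P[...,2]<.12)&(P[...,0]>.35)&(abs(P[...,1]+.15)<.25)
print("box rim",bl.sum(),rect(P[bl]),np.nanmedian(P[bl][:,2]))
e=P[84:96,308:332];print("top eye z",np.round(np.nanmax(e[...,2]),3))
for n in("scene","top"):
    s=d[n];P=cloud(s);h,S,V=cv2.split(hsv(s))
    red=((h<8)|(h>172))&(S>120)&(P[...,2]>.12)&(P[...,2]<.4)&(P[...,0]>.4)&(P[...,0]<.9)&(abs(P[...,1]+.15)<.25)
    Q=P[red];
    if len(Q)<50: continue
    for _ in range(3):
        m=np.median(Q,0) if _==0 else Q.mean(0);nn=np.linalg.svd(Q-m,full_matrices=False)[2][2];Q=Q[abs((Q-m)@nn)<.004]
    print(n,"lid plane",len(Q),m,nn,"angle",np.pi/2-np.arcsin(abs(nn[2])),Q.min(0),Q.max(0),"yaw",np.arctan2(nn[1],nn[0]))
    # above-lid points (eye)
    g=(P[...,2]>Q[:,2].max()+.003)&(P[...,2]<.4)&(abs(P[...,0]-m[0])<.08)&(abs(P[...,1]-m[1])<.05)
    print(n,"eye pts",g.sum(),np.round(P[g].mean(0),4),np.round(P[g].min(0),4),np.round(P[g].max(0),4),np.argwhere(g).mean(0))
a=cv2.resize(d["top"]["frame"][95:200,130:210],(400,525),interpolation=3);b=cv2.resize(d["scene"]["frame"][170:300,190:310],(400,525),interpolation=3)
cv2.imwrite("pics/b.png",np.hstack([a,b]))
E
```

```text
yellow [157 146  12  36 203] [162.5862069  163.71428571] (array([497.6, 283.6]), array([ 19.4, 108. ]), 82.89) [0.02474932 0.02872137 0.03210518]
yellow [100 273  39  29 337] [119.16913947 286.51928783] (array([129.1, 386.2]), array([ 23., 126.]), 38.27) [0.02938851 0.03262392 0.03596385]
mat (array([540.5, 275.5]), array([143.1, 302.5]), 84.19) 0.002521951492795882
box rim 125 (array([ 630.5, -158.5]), array([145.5, 258.9]), 5.35) 0.10879827889299154
top eye z 0.295
scene lid plane 3668 [ 0.6882384  -0.16327106  0.19064622] [-0.95572044 -0.08446538 -0.28189368] angle 1.2850290691857018 [ 0.65464024 -0.28521776  0.12001752] [ 0.72055704 -0.02364198  0.26002279] yaw -3.05344292801117
scene eye pts 76 [ 0.6639 -0.1585  0.2753] [ 0.6464 -0.168   0.2631] [ 0.6784 -0.1458  0.292 ] [203.17105263 253.80263158]
top lid plane 296 [ 0.66060331 -0.15528333  0.24821793] [-0.97314918 -0.08415414 -0.21423993] angle 1.3548827032742725 [ 0.64586786 -0.27847685  0.13266796] [ 0.69818513 -0.0289369   0.25937944] yaw -3.055331162116651
top eye pts 56 [ 0.6577 -0.1544  0.2794] [ 0.6451 -0.1646  0.2645] [ 0.669  -0.1464  0.2948] [ 88.80357143 318.64285714]
```

View pics/b.png

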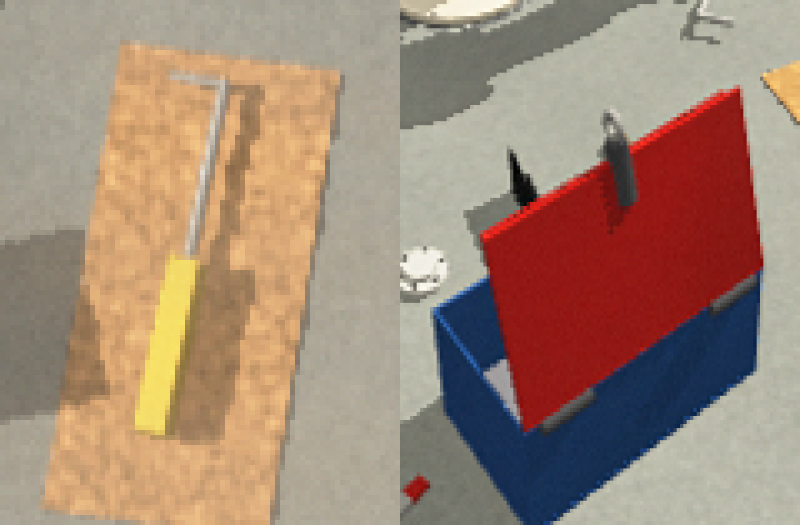

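The crop confirms it: the rod on the mat has a 108 mm handle (the other is 126+) and its prong points to +y. I'll grasp it.

```bash
python3 - <<'E'
from workcell import bot,cams
from h import *
import pickle
yaw=-.124;g=np.array([.5274,.2799]);o=[np.pi,0,yaw]
bot.movep([*g,.16],o)
s=cams.snapshot("wrist");P=cloud(s);h,S,V=cv2.split(hsv(s))
yl=(h>22)&(h<34)&(S>140)&(V>100)&(P[...,2]>.024)&(P[...,2]<.035)
r=rect(P[yl]);print(r,np.nanmedian(P[yl][:,2]),bot.state()["tcp_pos"])
cv2.imwrite("pics/w1.png",s["frame"])
pickle.dump(s,open("w1.pkl","wb"))
st=(S<60)&(P[...,2]>.01)&(P[...,2]<.03)&(P[...,0]>.62)
print(st.sum(),rect(P[st]) if st.sum() else 0)
E
```

```text
(array([498.8, 286.1]), array([ 18. , 107.6]), 81.93) 0.029403162459561816 [0.52712668 0.280559   0.16015494]
700 (array([646.3, 278.6]), array([36.3, 50.5]), 84.48)
```

View pics/w1.png

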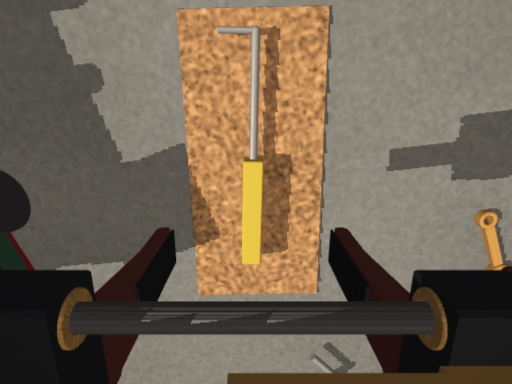

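```bash
python3 - <<'E'
from workcell import bot,cams
from h import *
import pickle
yaw=-.133;g=np.array([.528,.281]);o=[np.pi,0,yaw]
bot.movep([*g,.05],o);bot.move_straight([*g,.0055],v=.06)
print(bot.state()["ft_force"],bot.state()["tcp_pos"])
bot.gripper_to(.0,55);s=bot.state();print(s["finger_gap"],s["gripper_force"],s["tcp_pos"])
bot.move_straight([*g,.12],v=.1);bot.dwell(.3)
s=bot.state();print(s["finger_gap"],s["ft_force"],s["time"])
w=cams.snapshot("wrist");pickle.dump(w,open("w2.pkl","wb"))
yb=.088;c,sn=np.cos(yb),np.sin(yb)
bot.move_straight([.43,.2,.33],[np.pi,0,0],v=.25)
# target: prong 75 mm behind eye, 35 to the side
eye=np.array([.660,-.156]);ex=np.array([c,sn]);ey=np.array([-sn,c])
q=eye+(-.075-.14)*ex+(-.04-.017)*ey;print(q)
bot.move_straight([*q,.33],[np.pi,0,yb],v=.3);bot.dwell(.3)
w=cams.snapshot("wrist");pickle.dump(w,open("w3.pkl","wb"));print(bot.state()["tcp_pos"],bot.state()["ee_rot"],bot.state()["time"],bot.state()["ft_force"],bot.state()["wrist_torque"])
cv2.imwrite("pics/w3.png",w["frame"])
E
```

```text
[-0.83733872 -0.01741516 -0.31715153] [0.52820566 0.28109163 0.00580357]
0.01983086854540991 54.99978482723236 [0.52798775 0.28087076 0.00547459]
0.01954189812021026 [ 0.87431819  0.35551176 -1.53351273] 6.1333
[ 0.45084147 -0.23167503]
[ 0.4509168  -0.23125112  0.33016069] [ 3.14143785e+00 -2.38734080e-04  8.87264713e-02] 9.2583 [-0.22490042  1.30172803 -2.10773373] [0.00410127 0.15579604 0.00859194]
```

View pics/w3.png

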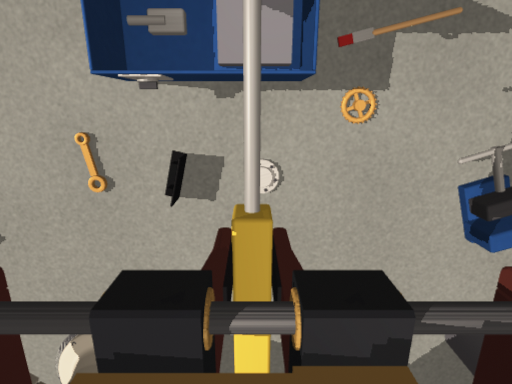

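```bash
python3 - <<'E'
from workcell import bot,cams
from h import *
import pickle
# prong in w1, rod frame relative to handle
s=pickle.load(open("w1.pkl","rb"));P=cloud(s);h,S,V=cv2.split(hsv(s))
yw=-.133;ex=np.array([np.cos(yw),np.sin(yw)]);ey=np.array([-ex[1],ex[0]])
g=np.array([.528,.281]);L=(P[...,:2]-g)@np.c_[ex,ey]
m=(S<60)&(P[...,2]>.008)&(P[...,2]<.03)&(L[...,0]>.12)&(L[...,0]<.16)&(L[...,1]>.006)&(L[...,1]<.05)
print("prong rod-frame",m.sum(),np.nanmedian(L[m],0),L[m].min(0),L[m].max(0),np.median(P[m][:,2]))
m=(S<60)&(P[...,2]>.008)&(P[...,2]<.03)&(L[...,0]>.04)&(L[...,0]<.13)&(abs(L[...,1])<.02)
print("shank",np.polyfit(L[m][:,0],L[m][:,1],1))
s=pickle.load(open("w3.pkl","rb"));P=cloud(s);h,S,V=cv2.split(hsv(s))
yb=.0885;ex=np.array([np.cos(yb),np.sin(yb)]);ey=np.array([-ex[1],ex[0]])
L=(P[...,:2]-[.4509,-.2313])@np.c_[ex,ey];z=P[...,2]
m=(S<60)&(z>.3)&(L[...,0]>.035)&(abs(L[...,1])<.02)
print("shank held y",np.polyfit(L[m][:,0],L[m][:,1],1),"z",np.polyfit(L[m][:,0],z[m],1),L[m].max(0))
eye=np.array([.660,-.156]);q=eye-.115*ex-.05*ey
p=bot.state()["tcp_pos"];bot.move_straight([p[0],p[1],.38],v=.2);bot.move_straight([*q,.38],v=.15);bot.dwell(.3)
w=cams.snapshot("wrist");pickle.dump(w,open("w4.pkl","wb"));print(bot.state()["tcp_pos"],bot.state()["time"])
cv2.imwrite("pics/w4.png",w["frame"])
E
```

```text
prong rod-frame 195 [0.14000389 0.01829246] [0.13764533 0.0066159 ] [0.14273063 0.03226358] 0.019038236848551437
shank [-0.00741542  0.00048842]
shank held y [0.00077255 0.00158904] z [-0.01335065  0.34576451] [0.12056116 0.01698279]
[ 0.54946007 -0.21611548  0.38050686] 10.825
```

View pics/w4.png

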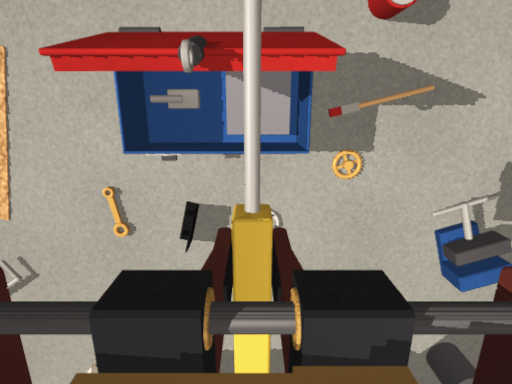

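Here the eye and its boss are at (190,52) px, at the lid's top edge and left of the shank. Next I'll extract the eye's centre from the depth.

```bash
python3 - <<'E'
from h import *
import pickle
s=pickle.load(open("w4.pkl","rb"));P=cloud(s);h,S,V=cv2.split(hsv(s));z=P[...,2]
yb=.0885;ex=np.array([np.cos(yb),np.sin(yb)]);ey=np.array([-ex[1],ex[0]])
L=(P[...,:2]-[.5495,-.2161])@np.c_[ex,ey]
sub=np.s_[30:80,165:215]
m=np.zeros(z.shape,bool);m[sub]=True;m&=(S<70)&(z>.2)
print(m.sum(),"z",np.percentile(z[m],[1,50,99]))
for a,b in((.24,.25),(.25,.26),(.26,.265),(.265,.27),(.27,.275),(.275,.28),(.28,.285),(.285,.29),(.29,.295),(.295,.3)):
    k=m&(z>a)&(z<=b)
    if k.sum(): print(a,k.sum(),"x",np.round(L[k][:,0].min(),4),np.round(L[k][:,0].max(),4),"y",np.round(np.percentile(L[k][:,1],[2,50,98]),4))
sh=(S<60)&(z>.36)&(L[...,0]>.035)&(abs(L[...,1])<.02);print("shank",np.polyfit(L[sh][:,0],L[sh][:,1],1),np.polyfit(L[sh][:,0],z[sh],1))
red=((h<8)|(h>172))&(S>120)&(z>.12)&(z<.3)&(P[...,0]>.55)
Q=np.c_[L[red],z[red]];
for a in np.arange(.12,.275,.015):
    k=(Q[:,2]>a)&(Q[:,2]<a+.015)
    if k.sum()>20: print(round(a,3),k.sum(),Q[k].min(0).round(4),Q[k].max(0).round(4))
# edge line yaw: top pixels
k=Q[:,2]>np.percentile(Q[:,2],70);print("yaw edge",yb+np.polyfit(Q[k][:,1],-Q[k][:,0],1)[0], Q[:,2].max())
# rim front edge yaw
bl=(h>100)&(h<125)&(S>120)&(z>.1)&(z<.118);print("rim",rect(P[bl]),np.nanmedian(z[bl]))
ct=cv2.resize(s["frame"][20:95,30:350],(800,188),interpolation=3)
zz=cv2.resize(s["frame"][30:80,160:220],(480,400),interpolation=3)
cv2.imwrite("pics/c.png",np.vstack([ct,np.pad(zz,((0,0),(0,320),(0,0)))]))
E
```

```text
681 z [0.23704192 0.27442108 0.29354457]
0.24 28 x 0.1282 0.1363 y [0.0429 0.0459 0.0521]
0.25 33 x 0.1235 0.1334 y [0.0428 0.046  0.0519]
0.26 28 x 0.1143 0.13 y [0.0423 0.0442 0.0505]
0.265 108 x 0.1092 0.1288 y [0.0423 0.0469 0.0603]
0.27 135 x 0.1115 0.1266 y [0.0428 0.0472 0.0596]
0.275 51 x 0.1028 0.1253 y [0.0487 0.0496 0.0517]
0.28 31 x 0.103 0.1257 y [0.0488 0.049  0.0539]
0.285 89 x 0.103 0.1247 y [0.0487 0.0508 0.0544]
0.29 162 x 0.1066 0.1224 y [0.0488 0.0514 0.0544]
shank [-0.00044668  0.00137352] [-0.00257863  0.39514838]
0.12 190 [ 0.1619 -0.0749  0.1254] [0.1631 0.1751 0.1308]
0.135 212 [ 0.156  -0.0735  0.1377] [0.1595 0.1762 0.15  ]
0.15 387 [ 0.152  -0.0743  0.15  ] [0.156  0.1756 0.1645]
0.165 214 [ 0.1471 -0.0746  0.1694] [0.1501 0.1763 0.18  ]
0.18 407 [ 0.1435 -0.0754  0.18  ] [0.1471 0.1764 0.1937]
0.195 422 [ 0.1387 -0.0754  0.1973] [0.142  0.1765 0.2097]
0.21 440 [ 0.1342 -0.0751  0.2101] [0.1386 0.1771 0.2248]
0.225 476 [ 0.13   -0.0752  0.2251] [0.1389 0.1762 0.2393]
0.24 4466 [ 0.1072 -0.0755  0.2404] [0.1355 0.1775 0.255 ]
0.255 2071 [ 0.1093 -0.0782  0.2551] [0.125  0.1812 0.2697]
yaw edge 0.08923024988304724 0.2914583188470809
rim (array([ 611.9, -158.6]), array([105., 259.]), 4.92) 0.10958813106376158
```

View pics/c.png

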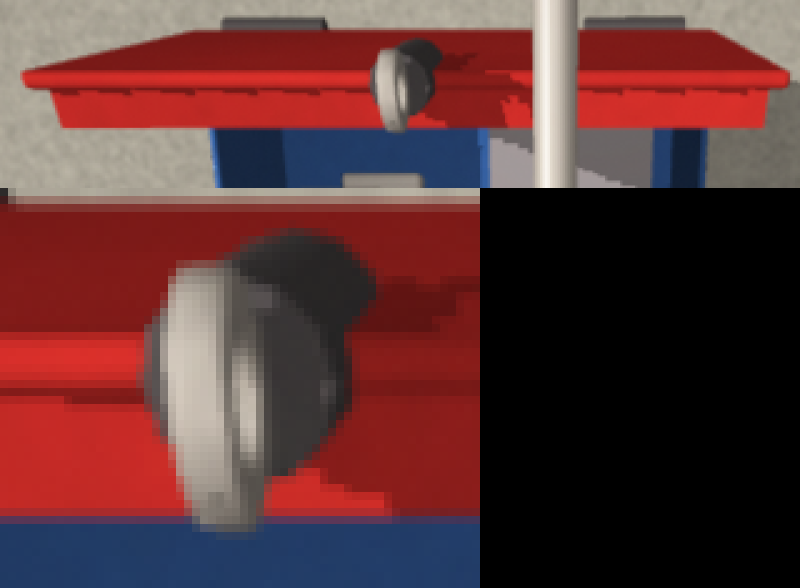

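```bash
cat > ins.py <<'E'
from workcell import bot,cams
from h import *
yb=.0885;ex=np.array([np.cos(yb),np.sin(yb),0]);ey=np.array([-ex[1],ex[0],0]);ez=np.array([0,0,1.])
# TCP that puts prong middle on the eye centre
E0=np.array([.5495,-.2161,0])+(.1145-.140)*ex+(.0515-.0014-.017)*ey+ez*(.2815-.0103)
def ft(n=4):
    a=[]
    for _ in range(n): bot.dwell(.02);a.append(bot.state()["ft_force"])
    f=np.mean(a,0);return np.array([f@ex,f@ey,f[2]])
E
python3 - <<'E'
from ins import *
p=bot.state()["tcp_pos"]
bot.move_straight(p-.10*ex,v=.2)
a=E0-.100*ex-.04*ey;bot.move_straight(a,v=.2)
bot.move_straight(E0-.04*ey,v=.12);bot.dwell(.3)
f0=ft(8);print("base",f0,bot.state()["time"])
np.save("f0.npy",f0)
for d in np.arange(-.035,.0001,.0025):
    bot.move_straight(E0+d*ey,v=.03);f=ft()-f0
    print(round(d,4),f.round(2))
    if np.linalg.norm(f)>2.5: break
s=bot.state();print(s["tcp_pos"]-E0,s["time"])
w=cams.snapshot("scene");cv2.imwrite("pics/e.png",cv2.resize(w["frame"][160:290,190:320],(700,560),interpolation=3))
E
```

```text
base [ 0.1103324  -0.36149455 -1.96818581] 13.6
-0.035 [ 0.09  0.65 -0.33]
-0.0325 [-0.31  0.12 -0.23]
-0.03 [-0.44  0.16  0.21]
-0.0275 [ 0.06  0.02 -0.21]
-0.025 [0.43 0.45 0.17]
-0.0225 [-0.19  0.41 -0.04]
-0.02 [-0.33  0.39  0.01]
-0.0175 [0.12 0.27 0.22]
-0.015 [-0.51 -0.19  0.24]
-0.0125 [-0.62  0.4   0.38]
-0.01 [-0.03  0.48  0.07]
-0.0075 [-0.13  0.43  0.49]
-0.005 [0.34 0.27 0.13]
-0.0025 [0.2  0.08 0.27]
0.0 [0.31 0.1  0.24]
[1.00439853e-05 6.95135680e-05 5.06670596e-05] 18.4167
```

View pics/e.png

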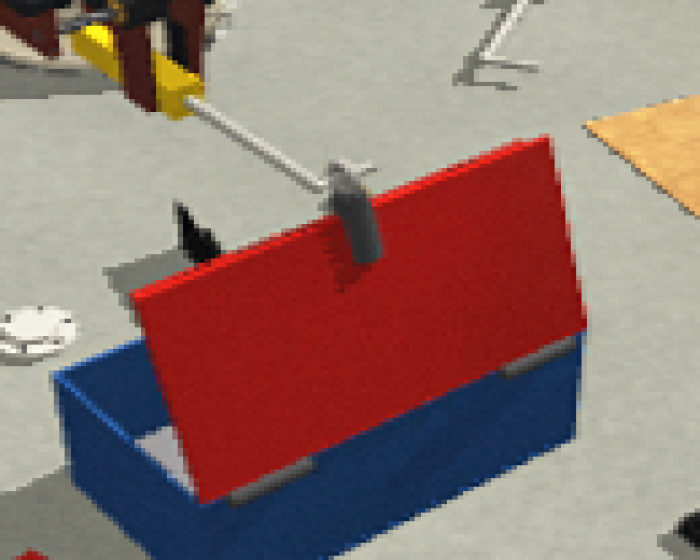

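The prong is through the eye with no contact force. Now I'll draw the lid down along the arc, trimming the radius by feel.

```bash
python3 - <<'E'
from ins import *
f0=np.load("f0.npy");R=.175;th0=1.287
H=E0-R*(-np.cos(th0)*ex+np.sin(th0)*ez)
th=th0;out=[]
while True:
    th-=.035
    u=-np.cos(th)*ex+np.sin(th)*ez
    bot.move_straight(H+R*u,v=.05);f=ft(3)-f0
    fr=f[0]*-np.cos(th)+f[2]*np.sin(th);ft_=f[0]*np.sin(th)+f[2]*np.cos(th)
    n=np.linalg.norm(f)
    out.append((th,fr,ft_,f[1],R*1000))
    if abs(fr)>1.5: R+=np.clip(.0003*fr,-.001,.001)
    if n>9 or (th<.06 and ft_>6) or th<-.07: break
for o in out: print(np.round(o,2))
np.save("arc.npy",[*H,R,th]);s=bot.state();print(s["tcp_pos"],s["time"],s["wrist_torque"])
w=cams.snapshot("scene");cv2.imwrite("pics/f.png",cv2.resize(w["frame"][160:310,180:320],(700,600),interpolation=3))
E
```

```text
[ 1.25e+00 -1.00e-02  2.70e-01 -2.60e-01  1.75e+02]
[1.22e+00 8.00e-02 2.40e-01 1.80e-01 1.75e+02]
[ 1.18e+00  2.90e-01 -2.50e-01 -1.40e-01  1.75e+02]
[ 1.15e+00  3.40e-01 -5.00e-02  5.90e-01  1.75e+02]
[ 1.11e+00 -1.60e-01 -5.00e-02  6.00e-02  1.75e+02]
[  1.08   0.47   0.34   0.66 175.  ]
[ 1.04e+00 -4.00e-02 -2.30e-01  8.70e-01  1.75e+02]
[  1.01   0.23  -0.26   0.27 175.  ]
[9.70e-01 2.00e-02 2.30e-01 1.80e-01 1.75e+02]
[ 9.40e-01 -1.60e-01 -5.00e-01  5.20e-01  1.75e+02]
[9.00e-01 4.00e-02 1.90e-01 3.50e-01 1.75e+02]
[ 8.70e-01 -1.50e-01  8.00e-02 -7.00e-02  1.75e+02]
[ 8.30e-01  1.00e-02 -3.60e-01  3.90e-01  1.75e+02]
[8.00e-01 1.10e-01 1.40e-01 5.20e-01 1.75e+02]
[  0.76   0.61   0.48   0.52 175.  ]
[7.30e-01 4.00e-02 7.00e-02 2.20e-01 1.75e+02]
[  0.69   0.19  -0.58   0.55 175.  ]
[  0.66   0.3    0.26   0.46 175.  ]
[ 6.20e-01  9.00e-02 -1.60e-01  9.00e-02  1.75e+02]
[5.90e-01 9.00e-02 3.60e-01 6.20e-01 1.75e+02]
[  0.55  -0.27   0.19   0.25 175.  ]
[5.20e-01 3.80e-01 3.30e-01 1.70e-01 1.75e+02]
[4.80e-01 2.00e-02 6.40e-01 2.70e-01 1.75e+02]
[4.50e-01 6.60e-01 7.00e-02 2.30e-01 1.75e+02]
[ 4.10e-01 -1.00e-01  3.90e-01  7.10e-01  1.75e+02]
[3.80e-01 9.00e-02 5.00e-02 2.80e-01 1.75e+02]
[  0.34   0.42  -0.44   0.23 175.  ]
[  0.31   0.67   0.31   0.56 175.  ]
[  0.27  -0.7    0.     0.8  175.  ]
[  0.24   0.21   0.27   0.62 175.  ]
[  0.2    0.45   0.2    0.3  175.  ]
[ 1.70e-01  2.00e-02 -2.50e-01  3.30e-01  1.75e+02]
[1.30e-01 2.20e-01 1.00e-02 4.60e-01 1.75e+02]
[ 1.00e-01 -0.00e+00  2.40e-01  1.70e-01  1.75e+02]
[ 6.00e-02  1.60e-01 -2.00e-02  5.50e-01  1.75e+02]
[ 3.00e-02  7.00e-02 -1.20e-01 -1.90e-01  1.75e+02]
[-1.00e-02 -5.00e-02  3.00e-02  3.00e-02  1.75e+02]
[-4.00e-02  5.40e-01  2.58e+00  3.70e-01  1.75e+02]
[-8.00e-02 -1.00e-02  3.62e+00 -6.60e-01  1.75e+02]
[ 0.39632208 -0.19651577  0.08952129] 31.1417 [ 0.04448407 -0.31542311 -0.1239487 ]
```

View pics/f.png

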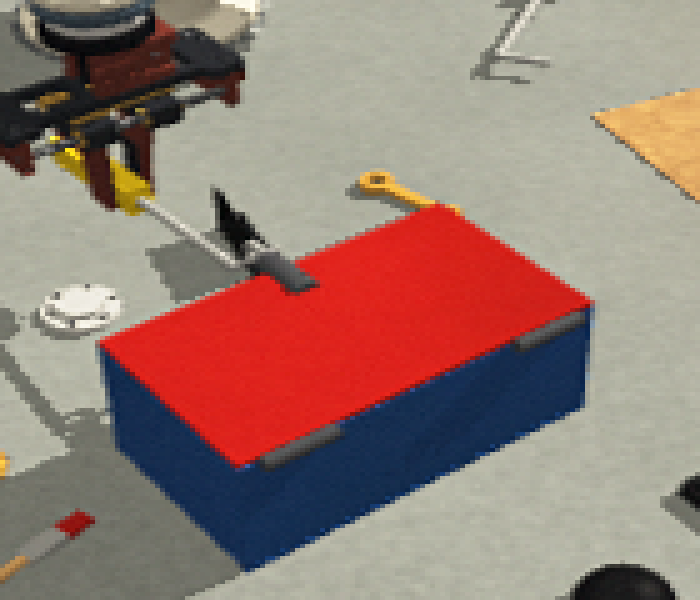

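```bash
python3 - <<'E'
from ins import *
for n in("scene","top"):
    s=cams.snapshot(n);P=cloud(s);h,S,V=cv2.split(hsv(s))
    red=((h<8)|(h>172))&(S>120)&(P[...,2]>.09)&(P[...,2]<.2)&(P[...,0]>.5)&(P[...,0]<.75)&(abs(P[...,1]+.15)<.16)
    Q=P[red];x=Q[:,:2]@ex[:2];k=np.polyfit(x,Q[:,2],1);r=np.abs(np.polyval(k,x)-Q[:,2])<.006;k=np.polyfit(x[r],Q[r,2],1)
    print(n,r.sum(),"slope",k[0],"z at mean",Q[r,2].mean(),"x",x.min(),x.max())
s=cams.snapshot("wrist");P=cloud(s);h,S,V=cv2.split(hsv(s));t=bot.state()["tcp_pos"]
L=(P-t)@np.c_[ex,ey,ez];m=(S<60)&(L[...,0]>.035)&(L[...,0]<.13)&(abs(L[...,1])<.02)&(L[...,2]>-.01)
print("shank z",np.polyfit(L[m][:,0],L[m][:,2],1),"y",np.polyfit(L[m][:,0],L[m][:,1],1),bot.state()["time"])
m=(h>22)&(h<34)&(S>140)&(abs(L[...,1])<.02)&(L[...,2]>.01)&(L[...,0]<.03)
print("handle top z",np.polyfit(L[m][:,0],L[m][:,2],1))
E
```

```text
scene 3076 slope -0.0024932547811783116 z at mean 0.11602555907862562 x 0.5399174550767412 0.6929870613533944
top 4275 slope -0.0012746521736089246 z at mean 0.11654147039787448 x 0.5398634589560599 0.692742838856086
shank z [0.06981886 0.01444445] y [-0.00223998  0.0014417 ] 31.3417
handle top z [0.07592647 0.02428572]
```

```bash
python3 - <<'E'
from ins import *
f0=np.load("f0.npy");t=bot.state()["tcp_pos"]
bot.move_straight(t+.0037*ez,v=.02);print("unload",ft()-f0)
c=t+.0037*ez
for d in np.arange(.005,.046,.005):
    bot.move_straight(c-d*ey,v=.05);f=ft(2)-f0
    if np.linalg.norm(f)>2: print("contact",d,f)
    if np.linalg.norm(f)>6: raise SystemExit("stop")
bot.move_straight(c-.05*ey-.03*ex,v=.1)
p=bot.state()["tcp_pos"];bot.move_straight([p[0],p[1],.2],v=.2)
bot.move_straight([.42,.0,.2],[np.pi,.04,0],v=.25)
yaw=-.133;o=[np.pi,.075,yaw];g=[.526,.281]
bot.move_straight([*g,.15],o,v=.25)
bot.move_straight([*g,.03],v=.12);bot.move_straight([*g,.011],v=.04);bot.dwell(.2);b=ft(5)
for z in np.arange(.010,.0054,-.001):
    bot.move_straight([*g,z],v=.02);f=ft(3)-b;print(round(z,4),f.round(2))
    if f[2]>1.5: break
bot.gripper_to(.05);bot.dwell(.3);print(bot.state()["gripper_force"])
bot.move_straight([*g,.05],v=.05);bot.move_straight([*g,.2],[np.pi,0,yaw],v=.15);bot.dwell(.3)
w=cams.snapshot("wrist");P=cloud(w);h,S,V=cv2.split(hsv(w))
yl=(h>22)&(h<34)&(S>140)&(V>100)&(P[...,2]>.015)&(P[...,2]<.05);Q=P[yl]
print(rect(Q),np.median(Q[:,2]),"tilt",np.linalg.lstsq(np.c_[Q[:,:2]-Q[:,:2].mean(0),np.ones(len(Q))],Q[:,2],rcond=None)[0],bot.state()["time"])
s=cams.snapshot("top");cv2.imwrite("pics/g.png",np.hstack([w["frame"][:,:400],s["frame"][:,100:500]]))
E
```

```text
unload [0.08680062 0.57480198 0.17920979]
0.01 [-0.11 -0.08  0.21]
0.009 [-0.68  0.42 -0.2 ]
0.008 [-0.23 -0.29  0.05]
0.007 [-0.37  0.3   0.29]
0.006 [-0.52 -0.37  0.01]
0.0
(array([498.5, 286.9]), array([ 18.3, 107.7]), 82.75) 0.029373503992336458 tilt [-0.00079668 -0.00908098  0.02936586] 45.0083
```

View pics/g.png

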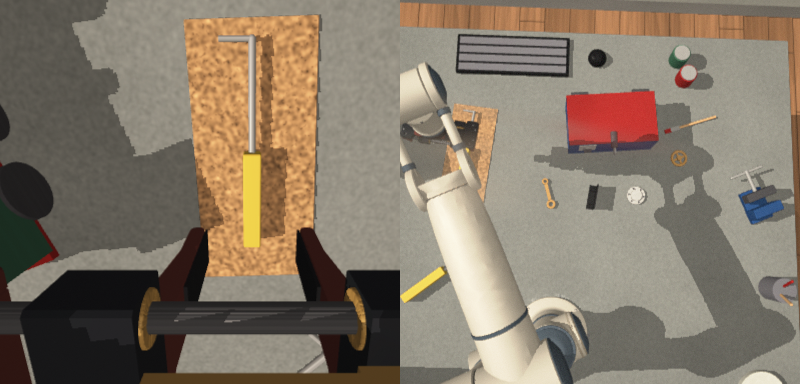

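The rod lies flat on the mat (handle near (252,200) px, top at 29 mm) and has been let go. The lid at (612,120) px is shut and the other parts haven't moved. Handing in.

```bash
python3 -c "
from workcell import bot
print(bot.close_job(),bot.state()['time'])"
```

```text
the job is handed in; nothing more can be done
the job is handed in; nothing more can be done
```

I drew the lid fully shut with the prong in the eye, laid the rod flat on the cork mat and let go of it, then handed the job in at about 45 s of the 58 s; no verdict was returned.

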